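# Fit the castor wheel in the stand and tighten the clutch cap until it clicks

### The job

Pick up the big castor wheel with the axle and lower it, without dropping it, into the grey stand so that both axle ends lie at the bottom of their slots, and let go. Then turn the round ratchet cap clockwise (seen from above) until the keeper bar is fully home over the axle end, and on until the cap's slip clutch clicks over by at least 30 degrees, but by no more than about a third of a turn. Leave the small wheel, the can, the jar and the wrench where they are.

Things in the scene. Friction and masses are not known exactly. Their poses are not given: they have to be found in the camera images.
- wheel: Big castor wheel: black tyre 120 mm in diameter, 36 mm wide, flat sides, and a steel axle 12 mm thick, 100 mm long, fixed through its middle, sticking out 32 mm each side. 0.4 to 0.65 kg. Origin: its centre, on the axle; y along the axle; x, z turn as it rolls. Starts upright on its tread in one of two chocks (either one), axle level, origin 70 mm above the bench.
- chock_a: Fixed wooden chock that holds the big wheel: 130 mm (x) by 64 mm (y), floor 10 mm high, rails beside the tyre 28 mm high and 42 mm apart. Origin: centre of its underside.
- chock_b: Fixed wooden chock of the same form that holds the small wheel. Origin: centre of its underside.
- axle_end_a (a point): Centre of one end face of the axle, 50 mm from the wheel's centre (its -y side).
- axle_end_b (a point): Centre of the other end face of the axle, 50 mm from the wheel's centre (its +y side).
- stand: Fixed grey metal wheel stand. Origin: on the bench, midway between its two cheeks; z up, y along the seated axle. Base plate 10 mm thick, x -65..65, y -180..70 mm. Cheeks 60 mm wide in x, at y -33..-23 and 23..33 mm (46 mm apart inside), tops 92 mm above the bench. Drive housing at y -165..-95 mm, 52 mm wide, 100 mm high, with the ratchet cap on top.
- slot_near (a point): Centre of the seated axle in the slot of the cheek next to the drive housing, 75 mm above the bench (stand frame 0, -28, 75 mm). Slots open upward at stand x = 0: 15 mm wide, bottom 69 mm above the bench, flared to about 24 mm in the top 9 mm. The seated wheel's top is at 135 mm; it hangs clear of the base plate.
- slot_far (a point): Centre of the seated axle in the like slot of the other cheek (stand frame 0, 28, 75 mm).
- cap_grip (a point): On the ratchet cap's upright axis, 140 mm above the bench, at stand 0, -130 mm. Cap: round knurled metal, 36 mm in diameter from 113 to 149 mm above the bench, dark top disc to 153 mm with a white line; it never rises or sinks. Clockwise from above drives the bar out 14 mm per rad (under 0.05 N m); with the bar at its stop the clutch slips at about 0.15 N m.
- keeper (a joint): How far the keeper bar is out of the housing towards the near cheek, m: 0 drawn back, 0.042 fully home at its stop. Starts at 0 to 0.014, clear of the axle's path. Stays where it is left. Steel bar 15 mm wide, 9.5 mm tall, underside 83 mm above the bench, 2 mm over a seated axle; an axle that is not down blocks it.
- keeper_tip (a point): Middle of the keeper bar's tip face, 88 mm above the bench; stand y = -76 mm drawn back, -34 mm home (1 mm from the cheek's outer face, over the axle end).
- cap (a joint): Slip of the clutch, rad: the cap's clockwise turn relative to the shaft it drives. 0 at the start, unchanged while the bar moves, grows as the clutch slips (bar home or blocked).
- small_wheel: The other wheel, 90 mm in diameter, 36 mm wide, with no axle, upright in the other chock; leave alone. Origin at its centre, 55 mm above the bench.
- spray_can: Upright metal can, 56 mm in diameter, 170 mm tall, between the stand and the chocks; leave alone. Origin at the centre of its underside.
- jar: Upright jar, 64 mm in diameter, 85 mm tall, on the robot's side of the stand; leave alone. Origin at the centre of its underside.
- wrench: Wrench 170 mm long lying flat beyond the stand; leave alone. Origin under its middle, x along its length.
Things that resemble listed ones, but are neither listed nor needed, are in the scene too. There is more than one size of the wheel; the one meant has the size given above.

How it is judged:
By the outcome, as a careful person would: the job done as asked, in the order asked, and still so for the second after the job is handed in, with the robot touching nothing.
It also fails if it takes over 67 s, if anything falls off the work surface, if the arm or the gripper's body presses on something with over 40 N, if the wrist force passes 120 N, or if a joint passes its speed limit or range.

### The arm

A 6-joint arm with a two-finger parallel gripper is mounted at the origin on the work surface. World frame = base frame: x ahead of the robot, y to its left, z up, the work surface at z = 0. Lengths are in m, angles in rad, forces in N, time in s.
With the tool pointing down it reaches from about 0.35 to 0.975 m from the base axis. Payload 4.9 kg.
Tool frame: the origin (TCP) lies midway between the tips of the shut fingers; the grasp point (between the pads) lies 19 mm behind it; z points along the fingers, y is the line along which they close (so a half turn about z gives the same grasp; the last joint's range is limited). The gripper opens to 85 mm and grips with 20 to 120 N. Pads are 22 mm wide; open, the fingers measure 114 mm over their backs; the gripper's body (76 mm by 85 mm) begins 54 mm behind the grasp point. The pads swing forward as they close: fully open they stand 13 mm farther back than shut.
Start: joints at [1.115, 0.053, 1.613, -0, 1.476, -0.119], TCP at [0.207, 0.59, 0.21] pointing down, gripper open.
Joint ranges: [-3.01, 3.01], [-1.01, 2.22], [0.06, 2.58], [-1.02, 4.17], [0.09, 2.62], [-3.14, 3.14]. Speed limits (rad/s): [2.57, 2.57, 3.14, 3.14, 3.14, 3.14].

### API

Orientations are given as a rotation vector (axis times angle).
In Python, from station import ctrl, optics, job gives the robot as it stands.
- The arm moves only by the shell command python3 -m jog 'ROWS' [OPENING] [FORCE]. ROWS is JSON, a list of rows, each a list of 2 entries, a list of its own where there are three numbers: the shift along the tool's x, y, z in m, then the turn, a rotation vector about the tool's x, y, z in rad. A call has 1 to 5 rows; each row is the pose to reach, as a shift and turn from the pose commanded when the call began, along the tool's axes at that moment; what a row does not reach only later rows make up. A row lasts 1/10 s, in which the tool goes at most 50 mm and 8.59 degrees, less where a joint would pass 70% of its speed; a pose out of reach is approached as far as the arm can. A call with a gripper value outside its range is refused whole. OPENING is the opening, from 0 (shut) to 1 (fully open), set as the call begins (- or left out, the last holds). The fingers move at their own pace and stop on an object; FORCE is the grip in N (left out, the last holds). Time passes only in rows, so rows that repeat a pose let the fingers close. It gives the time, the measured TCP pose, the force, the opening and the grip force at its end, in the units of the state.
- ctrl.get_obs(): the state, without advancing time (a new reading comes with each control period).
- optics.get_image(name): name is "scene" or "top"; returns a dict with "image" (480x640x3 uint8, blue, green, red), "fx", "fy", "cx", "cy" (pixels), "rvec" (rotation vector, rad) and "tvec" (3), from world to camera coordinates, as OpenCV has them. Camera axes: x right, y down, z forward; pixel columns grow to the right and rows downward; lengths in m; the calibration is good to about 2 mm. A picture is of the moment at which its call begins. There is no depth.
- job.finish_job(): hands the job in; it is judged then, once.
The state is a dict: "t": time; "q": joint angles; "dq": joint speeds; "effort": joint torques, N m; "tool_pos": TCP position; "tool_rot": TCP orientation; "contact_force": force on the tool from outside, world axes, zero at the start; "wrist_torque": the same for the moment, N m; "opening": finger opening in m; "grip_force": force on a finger pad.
Only numpy, scipy, OpenCV 4.12 (cv2) and the standard library are available. Lean on these libraries where they do the work, as an engineer would, in place of code of your own. Each camera call takes 0.05 s, during which the arm holds its last target. There are 200 camera calls.

## Working session

There is one attempt and no reset: what is moved stays moved. The work goes in short steps, Python scripts to look and compute and a shell command to move; the robot and the scene stay as the last step left them, time stands still between calls to the robot, and variables do not carry over. Pictures are saved under pics/ and viewed, at most 12 in all, crops included, and the job is handed in when it is done.

```bash
mkdir -p pics
cat > h.py <<'E'
import numpy as np, cv2
from station import ctrl, optics, job
def grab(n,f):
    d=optics.get_image(n); cv2.imwrite('pics/'+f,d['image']); np.savez('pics/'+n+'.npz',**{k:np.array(v) for k,v in d.items()}); return d
def cam(n):
    d=np.load('pics/'+n+'.npz'); K=np.array([[d['fx'],0,d['cx']],[0,d['fy'],d['cy']],[0,0,1]],float); return K,d['rvec'].astype(float),d['tvec'].astype(float).ravel(),d['image']
def at_z(n,uv,z):
    K,r,t,_=cam(n); R=cv2.Rodrigues(r)[0]; c=-R.T@t
    ray=R.T@np.linalg.solve(K,[uv[0],uv[1],1.]); return c+ray*(z-c[2])/ray[2]
def proj(n,P):
    K,r,t,_=cam(n); return cv2.projectPoints(np.array(P,float).reshape(-1,1,3),r,t,K,None)[0][:,0]
def crop(n,f,x0,y0,x1,y1,s):
    im=cam(n)[3][y0:y1,x0:x1]; cv2.imwrite('pics/'+f,cv2.resize(im,None,fx=s,fy=s,interpolation=cv2.INTER_CUBIC))
E
python3 - <<'E'
from h import *
for n in('top','scene'):
    grab(n,n+'0.png'); K,r,t,_=cam(n); R=cv2.Rodrigues(r)[0]; print(n,K[0,0],-R.T@t,R[2])
print(ctrl.get_obs())
E
```

```text
top 542.2569508831031 [0.3397654  0.0939742  1.32831752] [ 0.17141853  0.0277204  -0.98480824]
scene 454.2780562573712 [ 0.99736558 -0.22193673  0.96942531] [-0.41901383  0.30835733 -0.85401591]
{'t': 0.1, 'q': array([ 1.11500851e+00,  5.32994670e-02,  1.61417702e+00, -1.88731767e-05,
        1.47601372e+00, -1.19011682e-01]), 'dq': array([-0.00080213, -0.00167528, -0.00319518,  0.00086922, -0.00197395,
        0.00065097]), 'effort': array([ 9.81442895e-05, -3.94905818e+01, -3.71362638e+01, -1.89361367e-04,
        3.90054789e-03, -4.66553900e-06]), 'tool_pos': array([0.20626704, 0.58932824, 0.20866851]), 'tool_rot': array([-5.26420158e-01, -3.09664526e+00,  2.86631475e-03]), 'contact_force': array([0.8309533 , 0.69830722, 0.4636318 ]), 'wrist_torque': array([-0.02068597, -0.00183148,  0.02144794]), 'grip_force': 0.0, 'opening': 0.08550976005999175}
```

View pics/top0.png

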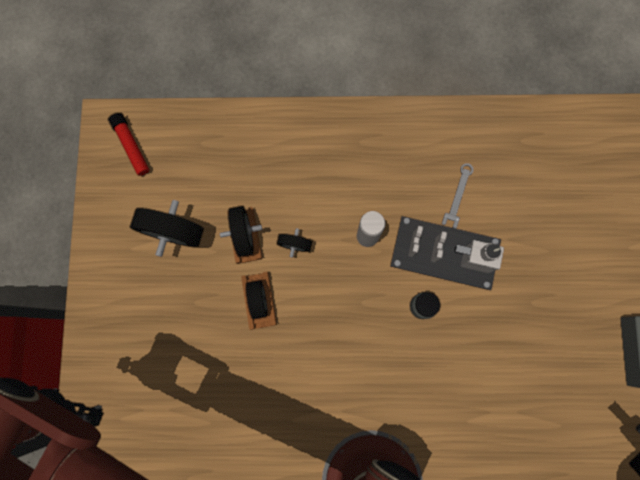

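View pics/scene0.png

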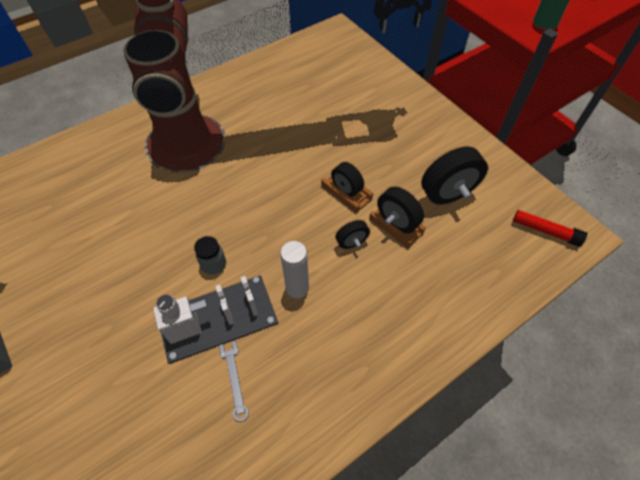

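Candidates in the top view:
- Oversize loose wheel with axle, (167,227).
- Wheel with axle in a chock, (243,231).
- Axle-less small wheel in a chock, (257,299).
- Tiny wheel with axle, (294,243).

By the description I choose (243,231). I'll check it in a close crop.

Run:
```python
from h import *
A=cam('top')[3][190:340,200:320]; B=cam('top')[3][190:310,370:530]; 
cv2.imwrite('pics/c1.png',np.hstack([cv2.resize(A,(400,500),interpolation=3),cv2.resize(B,(400,300),interpolation=3).__class__(shape=(0,)) if 0 else cv2.copyMakeBorder(cv2.resize(B,(400,300),interpolation=3),0,200,0,0,0)]))
crop('scene','c2.png',140,150,440,370,2.6)
```

```text
(no output)
```

View pics/c1.png

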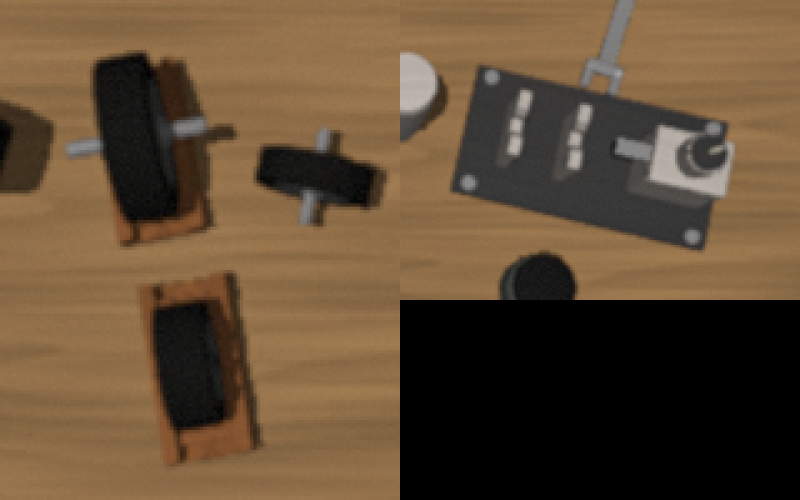

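View pics/c2.png

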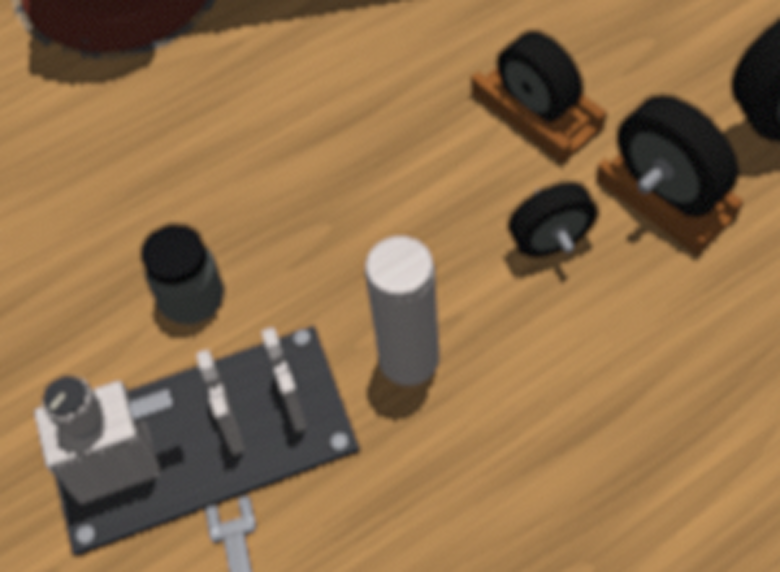

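The crops confirm it: the chosen wheel has an axle with ends at top px (220.4,235) and (261.5,228.4), and sits in a chock. The stand's housing is at the right in the top view, with the cap at about (493,249), and the slots are empty. Next I fit the poses.

Run:
```python
from h import *
from scipy.optimize import least_squares
a=at_z('top',(220.4,235),.07);b=at_z('top',(261.5,228.4),.07)
print('axle',a,b,np.linalg.norm(a-b),(a+b)/2)
S=lambda x,y:(x/2.6+140,y/2.6+150)
print('scene axle end',at_z('scene',S(647,185),.07))
# scene wheel hub end & chock corners
T=lambda x,y:((x-400)/2.5+370,y/2.5+190)
px=[('top',T(478,66)),('top',T(728,124)),('top',T(706,249)),('top',T(453,191)),('scene',S(75,552)),('scene',S(357,450)),('scene',S(315,327)),('top',T(711,149)),('scene',S(68,396)),('top',T(517,125)),('top',T(575,140))]
for n,p in px[:4]: print(at_z(n,p,.01))
c=[at_z(n,p,.01) for n,p in px[:4]]
print('cap',at_z('top',px[7][1],.153),at_z('scene',px[8][1],.153),'slots',at_z('top',T(516,127),.088),at_z('top',T(575,141),.088))
print('can',at_z('top',(373,222),.17),'jar',at_z('top',(426,304),.085),at_z('scene',S(400,264),.17),at_z('scene',S(174,252),.085))
# stand fit; stand y- = housing side; determine x sign by right-handedness
P=np.array([[1,70],[1,-180],[-1,-180],[-1,70]],float);P[:,0]*=65
def pts(p):
    x,y,w=p;R=np.array([[np.cos(w),-np.sin(w)],[np.sin(w),np.cos(w)]])
    L=[[.065,.07,.01],[.065,-.18,.01],[-.065,-.18,.01],[-.065,.07,.01],[.065,-.18,.01],[.065,.07,.01],[-.065,.07,.01],[0,-.13,.153],[0,-.13,.153],[0,.028,.088],[0,-.028,.088]]
    return [np.r_[R@l[:2]+[x,y],l[2]] for l in L]
def res(p): return np.concatenate([proj(n,q)[0]-uv for (n,uv),q in zip(px,pts(p))])
m=np.mean(c,0)
for w0 in(0,1.5,3,-1.5):
    s=least_squares(res,[m[0],m[1],w0],loss='soft_l1');print(s.x,s.cost)
    if s.cost<60: print(res(s.x).reshape(-1,2).round(1))
print(pts(s.x)[7])
```

```text
axle [0.56858977 0.35573801 0.07      ] [0.58420629 0.25828307 0.07      ] 0.0986982361676631 [0.57639803 0.30701054 0.07      ]
scene axle end [0.58892506 0.26369682 0.07      ]
[ 0.62497662 -0.08024318  0.01      ]
[ 0.56604486 -0.32226241  0.01      ]
[ 0.44397591 -0.29443332  0.01      ]
[ 0.50047998 -0.0528775   0.01      ]
cap [ 0.51948992 -0.26123553  0.153     ] [ 0.52212353 -0.2579267   0.153     ] slots [ 0.55036814 -0.10346254  0.088     ] [ 0.53714954 -0.15714517  0.088     ]
can [0.57815376 0.00227681 0.17      ] jar [ 0.40544701 -0.12130912  0.085     ] [0.57959019 0.00336488 0.17      ] [ 0.41068532 -0.12647646  0.085     ]
[ 0.54786299 -0.13296207 -0.23102967] 9.960135443595368
[[-0.2 -0.9]
 [ 0.2 -1.6]
 [-0.5  0.3]
 [-1.2 -0.1]
 [-1.3  0.8]
 [ 1.2 -1.9]
 [-0.7 -2.2]
 [-0.8  0.6]
 [-1.6 -1.1]
 [ 0.5 -0.9]
 [ 1.3 -1.4]]
[ 0.54786299 -0.13296207 -0.23102968] 9.96013544359345
[[-0.2 -0.9]
 [ 0.2 -1.6]
 [-0.5  0.3]
 [-1.2 -0.1]
 [-1.3  0.8]
 [ 1.2 -1.9]
 [-0.7 -2.2]
 [-0.8  0.6]
 [-1.6 -1.1]
 [ 0.5 -0.9]
 [ 1.3 -1.4]]
[ 0.54786299 -0.13296207  6.05215562] 9.960135443592286
[[-0.2 -0.9]
 [ 0.2 -1.6]
 [-0.5  0.3]
 [-1.2 -0.1]
 [-1.3  0.8]
 [ 1.2 -1.9]
 [-0.7 -2.2]
 [-0.8  0.6]
 [-1.6 -1.1]
 [ 0.5 -0.9]
 [ 1.3 -1.4]]
[ 0.54786299 -0.13296207 -0.23102969] 9.960135443591891
[[-0.2 -0.9]
 [ 0.2 -1.6]
 [-0.5  0.3]
 [-1.2 -0.1]
 [-1.3  0.8]
 [ 1.2 -1.9]
 [-0.7 -2.2]
 [-0.8  0.6]
 [-1.6 -1.1]
 [ 0.5 -0.9]
 [ 1.3 -1.4]]
[ 0.5180956  -0.25950812  0.153     ]
```

```bash
cat >> h.py <<'E'
from scipy.spatial.transform import Rotation as Ro
def go(x,y,z,yaw):
    o=ctrl.get_obs(); R=Ro.from_rotvec(o['tool_rot'])
    T=Ro.from_euler('z',yaw)*Ro.from_euler('x',np.pi)
    best=min([T,T*Ro.from_euler('z',np.pi)],key=lambda t:(R.inv()*t).magnitude())
    print('t %.1f'%o['t'],'shift',R.inv().apply(np.array([x,y,z])-o['tool_pos']).round(4),'turn',(R.inv()*best).as_rotvec().round(4),'q',o['q'].round(2),'F',o['contact_force'].round(1),'open',round(o['opening'],4),'grip',round(o['grip_force'],1))
E
python3 - <<'E'
from h import *
go(.578,.309,.21,.159)
E
```

```text
t 0.1 shift [-0.4435 -0.1417 -0.0012] turn [-0.0018 -0.0007 -0.4958] q [ 1.12  0.05  1.61 -0.    1.48 -0.12] F [0.8 0.7 0.5] open 0.0855 grip 0.0
```

```bash
python3 -m jog '[[[-0.044,-0.014,0],[0,0,-0.1]],[[-0.088,-0.028,0],[0,0,-0.2]],[[-0.132,-0.042,0],[0,0,-0.3]],[[-0.176,-0.056,0],[0,0,-0.4]],[[-0.22,-0.07,0],[0,0,-0.496]]]'
python3 - <<'E'
from h import *
go(.578,.309,.21,.159)
E
```

```text
t: 0.6
tool_pos: [0.392, 0.4496, 0.2093]
tool_rot: [0.256, -3.131, 0.001]
contact_force: [1.0, -0.1, 0.1]
opening: 0.0856
grip_force: 0.0
t 0.6 shift [-0.1606 -0.169  -0.0008] turn [-0.0004 -0.0006  0.0045] q [ 0.73 -0.01  1.68  0.    1.47 -1.01] F [ 1.  -0.1  0.1] open 0.0856 grip 0.0
```

```bash
python3 -m jog '[[[-0.032,-0.034,0],[0,0,0]],[[-0.064,-0.068,0],[0,0,0]],[[-0.096,-0.102,0],[0,0,0]],[[-0.128,-0.136,0],[0,0,0]],[[-0.160,-0.169,0],[0,0,0]]]'>/dev/null;  python3 -m jog '[[[0,0,0.03],[0,0,0]],[[0,0,0.06],[0,0,0]],[[0,0,0.06],[0,0,0]]]' > /dev/null
python3 - <<'E'
from h import *
go(.578,.309,.092,.159)
grab('top','t1.png');grab('scene','s1.png')
c=ctrl.get_obs()['tool_pos'];
A=cam('top')[3][170:310,170:310];B=cam('scene')[3][120:270,330:480]
cv2.imwrite('pics/g1.png',np.hstack([cv2.resize(A,(400,400),interpolation=3),cv2.resize(B,(400,400),interpolation=3)]))
print(c,proj('top',c),proj('scene',c))
E
```

```text
t 1.4 shift [-0.0061  0.0005  0.0512] turn [-0.0024 -0.0109 -0.0007] q [ 0.38  0.17  1.6   0.    1.38 -1.35] F [-0.9 -0.  -0.9] open 0.0854 grip 0.0
[0.57513829 0.3094398  0.14902447] [[234.03912869 225.71894272]] [[404.63591795 188.06801743]]
```

View pics/g1.png

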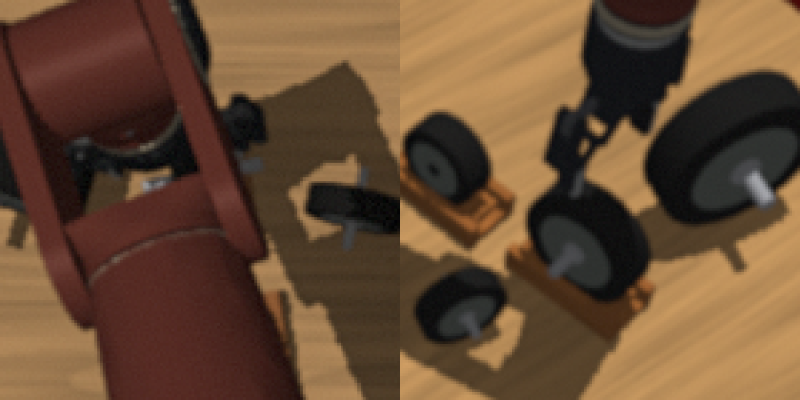

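The scene view shows the near finger at crop (575,190), above the wheel's near side, with the jaws straddling the tyre. I'll descend and grip.

```bash
python3 -m jog '[[[-0.003,0,0.02],[0,-0.01,0]],[[-0.005,0,0.035],[0,-0.01,0]],[[-0.006,0,0.05],[0,-0.01,0]],[[-0.006,0,0.057],[0,-0.01,0]],[[-0.006,0,0.057],[0,-0.01,0]]]'>/dev/null
python3 - <<'E'
from h import *
go(.578,.309,.092,.159)
E
python3 -m jog '[[[0,0,0],[0,0,0]],[[0,0,0],[0,0,0]],[[0,0,0],[0,0,0]],[[0,0,0],[0,0,0]],[[0,0,0],[0,0,0]]]' 0 70; python3 -m jog '[[[0,0,0],[0,0,0]],[[0,0,0],[0,0,0]],[[0,0,0],[0,0,0]]]'
```

```text
t 2.0 shift [ 0.0029 -0.0008 -0.0008] turn [-0.0006  0.0072  0.0004] q [ 0.38  0.22  1.63 -0.    1.28 -1.35] F [ 0.1  0.1 -0.5] open 0.0855 grip 0.0
t: 2.5
tool_pos: [0.5826, 0.3106, 0.0941]
tool_rot: [-0.249, 3.12, 0.002]
contact_force: [0.3, -1.8, 4.0]
opening: 0.0341
grip_force: 71.1
t: 2.8
tool_pos: [0.5827, 0.3106, 0.0941]
tool_rot: [-0.249, 3.12, 0.002]
contact_force: [0.4, -1.0, 5.5]
opening: 0.0342
grip_force: 71.3
```

```bash
python3 -m jog '[[[0,0,-0.02],[0,0.011,0]],[[0,0,-0.06],[0,0.011,0]],[[0,0,-0.10],[0,0.011,0]],[[0,0,-0.15],[0,0.011,0]],[[0,0,-0.195],[0,0.011,0]]]'; python3 -m jog '[[[0,0,0],[0,0,0]],[[0,0,0],[0,0,0]]]'>/dev/null
python3 - <<'E'
from h import *
go(.548,-.133,.29,-.231)
grab('scene','s2.png'); c=ctrl.get_obs()['tool_pos']; print(c)
d=cam('scene')[3]
print(proj('scene',c))
crop('scene','g2.png',330,60,510,210,4)
E
```

```text
t: 3.3
tool_pos: [0.5786, 0.3101, 0.2869]
tool_rot: [0.25, -3.127, 0.001]
contact_force: [1.2, -0.1, -4.2]
opening: 0.0343
grip_force: 70.5
t 3.5 shift [ 0.1015 -0.4328 -0.0028] turn [-0.     -0.0015  0.3904] q [ 0.38  0.1   1.44  0.    1.61 -1.35] F [-0.2  0.4 -5.4] open 0.0345 grip 70.6
[0.57862119 0.30995743 0.28453221]
[[416.21247335 147.29953188]]
```

View pics/g2.png

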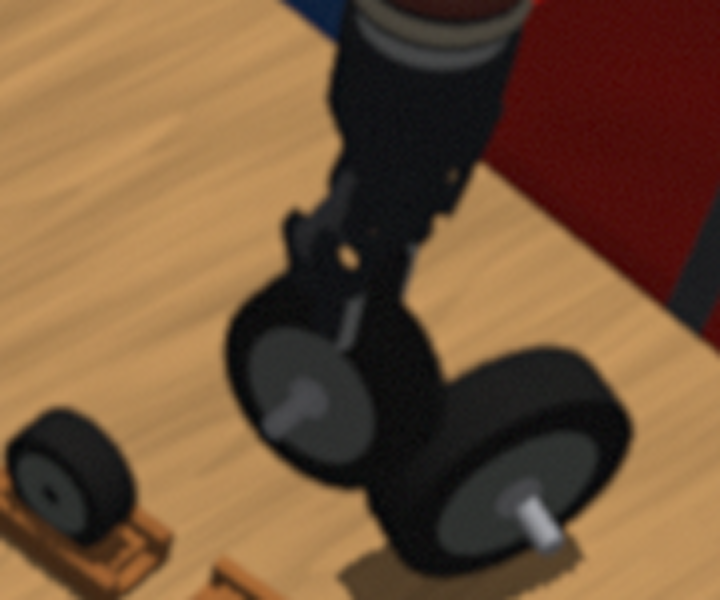

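The wheel hangs cleanly in the jaws, with the axle end at about px (398,167). I'll carry it over the stand.

```bash
python3 -m jog '[[[0.008,-0.034,0],[0,0,0]],[[0.018,-0.077,0],[0,0,0]],[[0.028,-0.12,0],[0,0,0]],[[0.038,-0.163,0],[0,0,0]],[[0.048,-0.206,0],[0,0,0]]]'>/dev/null;python3 -m jog '[[[0.010,-0.043,0],[0,0,0.08]],[[0.020,-0.086,0],[0,0,0.16]],[[0.030,-0.129,0],[0,0,0.24]],[[0.040,-0.17,0],[0,0,0.32]],[[0.048,-0.204,0],[0,0,0.39]]]'>/dev/null;python3 -m jog '[[[0,0,0],[0,0,0]],[[0,0,0],[0,0,0]]]'
python3 - <<'E'
from h import *
# wheel offset check from previous picture
c=np.array([.57862,.30996,.28453]); tx=np.array([np.cos(.159),np.sin(.159),0]); ty=np.array([-np.sin(.159),np.cos(.159),0])
for dx in(-.005,0,.005):
  print(dx,proj('scene',c+dx*tx-.05*ty-[0,0,.024]))
go(.548,-.133,.29,-.231)
E
```

```text
t: 4.75
tool_pos: [0.5485, -0.1098, 0.2838]
tool_rot: [-0.363, -3.113, -0.003]
contact_force: [0.8, 1.1, -4.6]
opening: 0.0342
grip_force: 71.4
-0.005 [[396.67981073 166.98510818]]
0 [[398.54634196 168.32358705]]
0.005 [[400.42024036 169.66734887]]
t 4.8 shift [-0.0048 -0.0227 -0.0063] turn [ 0.0011 -0.0076 -0.001 ] q [-0.33 -0.13  1.67  0.    1.61 -1.67] F [ 0.8  1.1 -4.6] open 0.0342 grip 71.4
```

```bash
python3 -m jog '[[[-0.004,-0.011,0.02],[0,-0.007,0]],[[-0.006,-0.023,0.04],[0,-0.007,0]],[[-0.006,-0.023,0.08],[0,-0.007,0]],[[-0.006,-0.023,0.13],[0,-0.007,0]],[[-0.006,-0.023,0.13],[0,-0.007,0]]]'>/dev/null;python3 -m jog '[[[0,0,0],[0,0,0]],[[0,0,0],[0,0,0]]]'>/dev/null
python3 - <<'E'
from h import *
go(.55,-.133,.15,-.231)
grab('scene','s3.png');grab('top','t3.png');print(ctrl.get_obs()['tool_pos'],ctrl.get_obs()['tool_rot'])
A=cam('top')[3][190:310,380:500];B=cam('scene')[3][220:370,140:290]
cv2.imwrite('pics/g3.png',np.hstack([cv2.resize(A,(300,300),interpolation=3,),cv2.resize(B,(500,500),interpolation=3)[:,:]]) if 0 else np.hstack([cv2.copyMakeBorder(cv2.resize(A,(250,250),interpolation=3),0,300,0,0,0),cv2.resize(B,(550,550),interpolation=3)]))
E
```

```text
t 5.5 shift [0.0026 0.     0.0111] turn [-0.0009  0.0108  0.0014] q [-0.37 -0.05  1.8   0.    1.38 -1.71] F [ 1.  -0.4 -4.5] open 0.0346 grip 71.9
[ 0.55283006 -0.13404824  0.16198797] [ 0.35922048  3.10862446 -0.00413155]
```

View pics/g3.png

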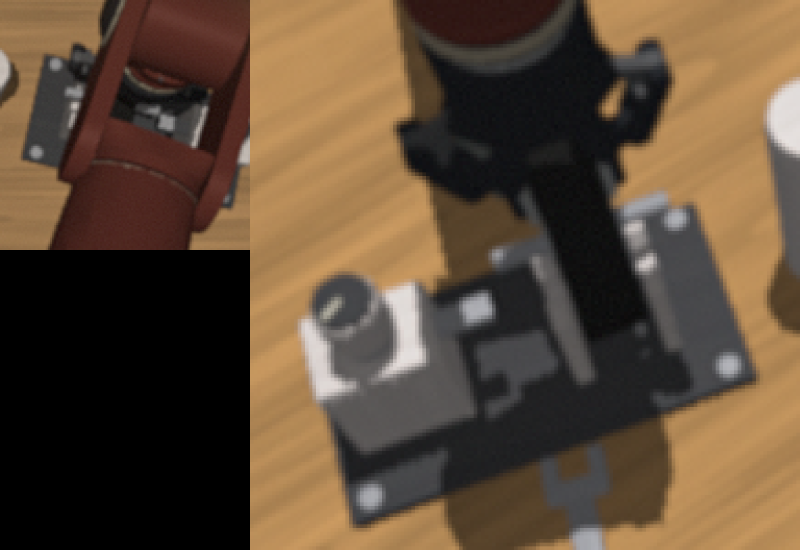

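Run:
```python
from h import *
p=np.array([.547863,-.132962,0]);w=-.231; X=np.array([np.cos(w),np.sin(w),0]);Y=np.array([-np.sin(w),np.cos(w),0])
loc=lambda q:[round(float((q-p)@X)*1e3,1),round(float((q-p)@Y)*1e3,1)]
S=lambda x,y:(x/2.6+140,y/2.6+150)
for uv in((207.6,290.1),(252.4,274.5)): print('axle',loc(at_z('scene',uv,.138)))
for q in((279,360),(213,380)): print('slot',loc(at_z('scene',S(*q),.090)))
for q in((75,552),(357,450),(315,327)): print('corner',loc(at_z('scene',S(*q),.01)))
print('cap',loc(at_z('scene',S(68,396),.153)))
print('tcp',loc(ctrl.get_obs()['tool_pos']))
crop('scene','g4.png',190,255,270,315,10)
d=np.load('pics/scene.npz')
i=cv2.imread('pics/scene0.png')[255:315,190:270]; j=cv2.imread('pics/s3.png')[255:315,190:270]
cv2.imwrite('pics/g4.png',np.hstack([cv2.resize(k,(400,300),interpolation=3) for k in(i,j)]))
```

```text
axle [0.2, -47.4]
axle [0.5, 46.9]
slot [2.2, 28.4]
slot [-0.9, -26.7]
corner [64.3, -177.0]
corner [68.2, 65.9]
corner [-58.8, 69.8]
cap [3.6, -127.5]
tcp [5.1, 0.1]
```

View pics/g4.png

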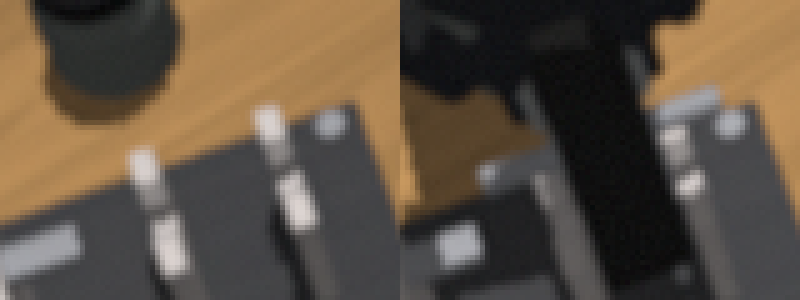

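Run:
```python
from h import *
p=np.array([.547863,-.132962,0]);w=-.231; X=np.array([np.cos(w),np.sin(w),0]);Y=np.array([-np.sin(w),np.cos(w),0])
loc=lambda q:[round(float((q-p)@X)*1e3,1),round(float((q-p)@Y)*1e3,1)]
for uv in((221.4,294),(245.8,286.2)): print('slot',loc(at_z('scene',uv,.092)))
for uv in((207.2,290),(253.2,274.6)): print('axle',loc(at_z('scene',uv,.138)))
go(.550,-.133,.162,-.231)
```

```text
slot [-5.1, -26.2]
slot [-3.2, 27.0]
axle [-0.3, -48.0]
axle [1.4, 48.4]
t 5.5 shift [ 0.003   0.0004 -0.    ] turn [-0.0012  0.0125  0.0009] q [-0.37 -0.06  1.8   0.    1.38 -1.71] F [ 0.3 -0.1 -3.6] open 0.0344 grip 71.9
```

Run:
```python
from h import *
p=np.array([.547863,-.132962,0]);w=-.231; X=np.array([np.cos(w),np.sin(w),0]);Y=np.array([-np.sin(w),np.cos(w),0])
for y in(-.028,.028):
  for x,z in((-.03,.092),(-.012,.092),(-.0075,.083),(-.0075,.069),(.0075,.069),(.012,.092),(.03,.092),(.03,.01)):
    uv=proj('scene',p+x*X+y*Y+[0,0,z])[0]; print(y,x,z,((uv-[190,255])*5).round(0))
```

```text
-0.028 -0.03 0.092 [137. 148.]
-0.028 -0.012 0.092 [149. 183.]
-0.028 -0.0075 0.083 [155. 201.]
-0.028 -0.0075 0.069 [162. 215.]
-0.028 0.0075 0.069 [171. 244.]
-0.028 0.012 0.092 [164. 231.]
-0.028 0.03 0.092 [176. 268.]
-0.028 0.03 0.01 [209. 341.]
0.028 -0.03 0.092 [263. 104.]
0.028 -0.012 0.092 [275. 138.]
0.028 -0.0075 0.083 [281. 156.]
0.028 -0.0075 0.069 [286. 170.]
0.028 0.0075 0.069 [296. 199.]
0.028 0.012 0.092 [292. 185.]
0.028 0.03 0.092 [305. 221.]
0.028 0.03 0.01 [329. 297.]
```

Cross-checking against the model, the white patch in each slot is its lit floor. The slots sit at stand x ≈ +1 mm and the axle at about +0.5 mm, both ends, so it is aligned. I'll lower gently.

```bash
python3 -m jog '[[[0,0,0.01],[0,0,0]],[[0,0,0.02],[0,0,0]],[[0,0,0.03],[0,0,0]],[[0,0,0.038],[0,0,0]],[[0,0,0.045],[0,0,0]]]'; python3 -m jog '[[[0,0,0],[0,0,0]],[[0,0,0],[0,0,0]]]'; python3 -m jog '[[[0,0,0.003],[0,0,0]],[[0,0,0.006],[0,0,0]],[[0,0,0.009],[0,0,0]],[[0,0,0.009],[0,0,0]]]'
```

```text
t: 6.05
tool_pos: [0.5505, -0.1335, 0.1117]
tool_rot: [0.361, 3.115, -0.001]
contact_force: [2.3, -0.6, -2.3]
opening: 0.0344
grip_force: 72.2
t: 6.25
tool_pos: [0.5506, -0.1337, 0.1128]
tool_rot: [0.361, 3.115, -0.002]
contact_force: [-0.2, 0.1, -5.2]
opening: 0.034
grip_force: 71.9
t: 6.65
tool_pos: [0.5516, -0.1339, 0.1041]
tool_rot: [0.361, 3.112, -0.002]
contact_force: [4.8, -0.5, -4.6]
opening: 0.0341
grip_force: 71.7
```

```bash
python3 -m jog '[[[-0.001,0,0.0],[0,0,0]],[[-0.001,0,0.001],[0,0,0]],[[-0.001,0,0.002],[0,0,0]],[[-0.001,0,0.002],[0,0,0]]]';  python3 -m jog '[[[0,0,0.001],[0,0,0]],[[0,0,0.002],[0,0,0]],[[0,0,0.002],[0,0,0]],[[0,0,0.002],[0,0,0]]]'
```

```text
t: 7.05
tool_pos: [0.5519, -0.1339, 0.1019]
tool_rot: [0.361, 3.114, -0.002]
contact_force: [2.3, -1.4, -4.5]
opening: 0.0343
grip_force: 72.0
t: 7.45
tool_pos: [0.5518, -0.1339, 0.0998]
tool_rot: [0.361, 3.115, -0.002]
contact_force: [4.0, -1.0, -3.4]
opening: 0.0342
grip_force: 72.0
```

```bash
python3 -m jog '[[[-0.0005,0,0.0005],[0,0,0]],[[-0.001,0,0.001],[0,0,0]],[[-0.001,0,0.001],[0,0,0]]]';  python3 -m jog '[[[0,0,0.0005],[0,0,0]],[[0,0,0.001],[0,0,0]],[[0,0,0.001],[0,0,0]]]'
```

```text
t: 7.75
tool_pos: [0.5526, -0.1341, 0.0994]
tool_rot: [0.361, 3.116, -0.002]
contact_force: [1.0, -0.5, 2.2]
opening: 0.0341
grip_force: 72.6
t: 8.05
tool_pos: [0.5529, -0.1343, 0.0992]
tool_rot: [0.361, 3.115, -0.002]
contact_force: [-1.8, -0.1, 6.6]
opening: 0.0343
grip_force: 73.2
```

Contact force has flipped upward at TCP z 0.099, exactly the predicted seat height. Releasing and backing off.

```bash
python3 -m jog '[[[0,0,0],[0,0,0]],[[0,0,0],[0,0,0]],[[0,0,0],[0,0,0]],[[0,0,0],[0,0,0]],[[0,0,0],[0,0,0]]]' 0.75 40; python3 -m jog '[[[0,0,-0.01],[0,0,0]],[[0,0,-0.03],[0,0,0]],[[0,0,-0.06],[0,0,0]],[[0,0,-0.1],[0,0,0]],[[0,0,-0.1],[0,0,0]]]'
python3 - <<'E'
from h import *
go(.519,-.260,.2,-.231)
grab('scene','s5.png')
crop('scene','g5.png',140,220,300,340,5)
E
```

```text
t: 8.55
tool_pos: [0.5526, -0.1341, 0.0977]
tool_rot: [0.361, 3.115, -0.002]
contact_force: [0.8, -0.7, -0.7]
opening: 0.0637
grip_force: 0.0
t: 9.05
tool_pos: [0.5559, -0.1353, 0.2063]
tool_rot: [0.359, 3.102, -0.007]
contact_force: [-0.2, -0.5, 0.3]
opening: 0.0644
grip_force: 0.0
t 9.1 shift [ 0.0075 -0.1298  0.0064] turn [-0.0022  0.0189  0.0003] q [-0.37 -0.08  1.75  0.    1.45 -1.71] F [-0.2 -0.5  0.3] open 0.0644 grip 0.0
```

View pics/g5.png

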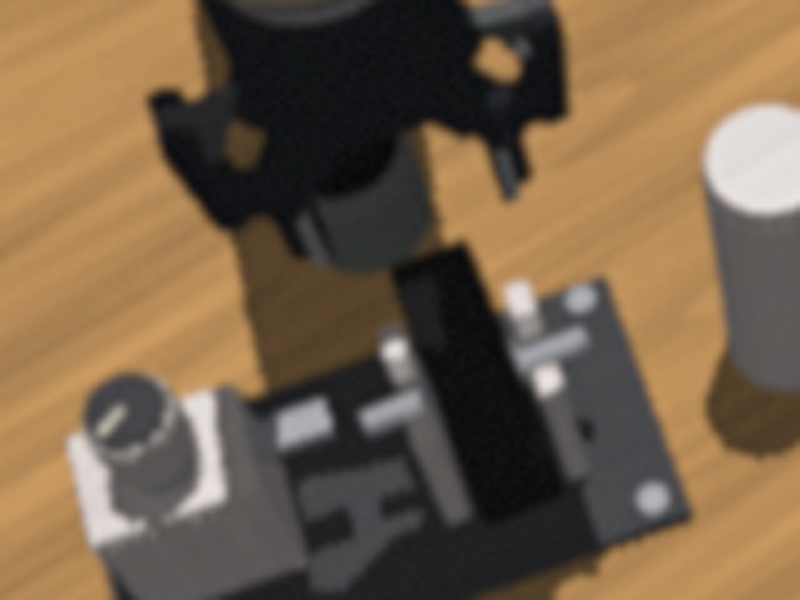

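The wheel is seated: both axle ends lie in their slots, at crop (390,412) and (565,345). The cap's top centre is at crop (126,414) and the keeper tip at crop (328,415).

```bash
python3 -m jog '[[[0.002,-0.03,0],[0,0.019,0]],[[0.004,-0.07,0],[0,0.019,0]],[[0.006,-0.11,0],[0,0.019,0]],[[0.008,-0.130,0],[0,0.019,0]],[[0.008,-0.130,0],[0,0.019,0]]]' 1 >/dev/null; python3 -m jog '[[[0,0,0],[0,0,0]],[[0,0,0],[0,0,0]]]' >/dev/null
python3 - <<'E'
from h import *
p=np.array([.547863,-.132962,0]);w=-.231; X=np.array([np.cos(w),np.sin(w),0]);Y=np.array([-np.sin(w),np.cos(w),0])
loc=lambda q:[round(float((q-p)@X)*1e3,1),round(float((q-p)@Y)*1e3,1)]
f=lambda x,y:(140+x/5,220+y/5)
c=at_z('scene',f(127,412),.153);print('cap',c,loc(c),'tip top',loc(at_z('scene',f(330,413),.0925)),'housing edge',loc(at_z('scene',f(230,390),.1)))
go(.5200,-.2600,.121,-.231); print(ctrl.get_obs()['tool_pos'])
E
```

```text
cap [ 0.52145191 -0.25920406  0.153     ] [3.2, -128.9] tip top [2.1, -61.3] housing edge [-20.0, -96.6]
t 9.8 shift [-0.0067 -0.0011  0.0763] turn [ 0.0003 -0.0137  0.0012] q [-0.59 -0.05  1.73 -0.    1.47 -1.93] F [ 0.7  1.  -0.3] open 0.0855 grip 0.0
[ 0.51472458 -0.25761853  0.19740968]
```

```bash
python3 -m jog '[[[-0.005,-0.001,0.01],[0,-0.01,0]],[[-0.006,-0.001,0.03],[0,-0.01,0]],[[-0.006,-0.001,0.05],[0,-0.01,0]],[[-0.006,-0.001,0.065],[0,-0.01,0]],[[-0.006,-0.001,0.075],[0,-0.01,0]]]'>/dev/null; python3 -m jog '[[[0,0,0],[0,0,0]],[[0,0,0],[0,0,0]]]'
python3 - <<'E'
from h import *
go(.5200,-.2600,.121,-.231)
E
```

```text
t: 10.5
tool_pos: [0.5197, -0.2609, 0.1232]
tool_rot: [-0.361, -3.118, 0.0]
contact_force: [-0.0, 0.2, 1.0]
opening: 0.0854
grip_force: 0.0
t 10.5 shift [-0.0001  0.0009  0.0022] turn [-0.0006 -0.0024  0.0004] q [-0.59  0.02  1.79 -0.    1.33 -1.93] F [-0.   0.2  1. ] open 0.0854 grip 0.0
```

```bash
python3 -m jog '[[[0,0,0.002],[0,0,0]],[[0,0,0.002],[0,0,0]],[[0,0,0.002],[0,0,0]],[[0,0,0.002],[0,0,0]],[[0,0,0.002],[0,0,0]]]' 0 35; python3 -m jog '[[[0,0,0],[0,0,0]],[[0,0,0],[0,0,0]]]'; python3 -c "
from h import *;print(ctrl.get_obs()['wrist_torque'])"
```

```text
t: 11.0
tool_pos: [0.5197, -0.2609, 0.1217]
tool_rot: [-0.362, -3.119, 0.0]
contact_force: [0.4, 1.7, 4.2]
opening: 0.0334
grip_force: 34.5
t: 11.2
tool_pos: [0.5197, -0.2609, 0.1217]
tool_rot: [-0.362, -3.119, 0.0]
contact_force: [-1.9, 2.4, 4.9]
opening: 0.0335
grip_force: 34.7
[ 0.33268076  0.14665772 -0.02577091]
```

```bash
T='from h import *;o=ctrl.get_obs();print(o["wrist_torque"].round(3),o["contact_force"].round(1),o["q"][5].round(3),o["tool_pos"].round(4))'
python3 -m jog '[[[0,0,0],[0,0,0.1]],[[0,0,0],[0,0,0.2]],[[0,0,0],[0,0,0.3]],[[0,0,0],[0,0,0.4]],[[0,0,0],[0,0,0.5]]]'>/dev/null; python3 -c "$T"
python3 -m jog '[[[0,0,0],[0,0,0.1]],[[0,0,0],[0,0,0.2]],[[0,0,0],[0,0,0.3]],[[0,0,0],[0,0,0.4]],[[0,0,0],[0,0,0.5]]]'>/dev/null; python3 -c "$T"
python3 -m jog '[[[0,0,0],[0,0,0.1]],[[0,0,0],[0,0,0.2]],[[0,0,0],[0,0,0.3]],[[0,0,0],[0,0,0.4]],[[0,0,0],[0,0,0.5]]]'>/dev/null; python3 -c "$T"
```

```text
[-0.192  0.441 -0.   ] [-2.8 -0.9  5.2] -1.428 [ 0.5192 -0.2618  0.1217]
[-0.385  1.076  0.009] [-4.6 -2.5  6.3] -0.928 [ 0.5184 -0.2623  0.1217]
[-0.286  1.649  0.017] [-8.9 -1.7  9.1] -0.428 [ 0.5174 -0.2624  0.1216]
```

```bash
T='from h import *;o=ctrl.get_obs();print(o["wrist_torque"].round(3),o["contact_force"].round(1),o["q"][5].round(3),o["tool_pos"].round(4))'
for k in 1; do
python3 -m jog '[[[0,0,0],[0,0,0.1]],[[0,0,0],[0,0,0.2]]]'>/dev/null; python3 -c "$T"
python3 -m jog '[[[0,0,0],[0,0,0.1]],[[0,0,0],[0,0,0.2]]]'>/dev/null; python3 -c "$T"
python3 -m jog '[[[0,0,0],[0,0,0.1]],[[0,0,0],[0,0,0.2]]]'>/dev/null; python3 -c "$T"
python3 -m jog '[[[0,0,0],[0,0,0.1]],[[0,0,0],[0,0,0.2]]]'>/dev/null; python3 -c "$T"
done
python3 - <<'E'
from h import *
grab('scene','s6.png'); crop('scene','g6.png',140,250,260,340,6)
E
```

```text
[-0.186  1.821 -0.044] [-9.5 -1.8  9.4] -0.228 [ 0.517  -0.2622  0.1216]
[-0.029  2.034  0.085] [-11.1  -0.5  10.6] -0.028 [ 0.5167 -0.262   0.1216]
[0.16  2.166 0.145] [-12.3   0.   10.2] 0.171 [ 0.5164 -0.2618  0.1216]
[0.364 2.269 0.146] [-13.8   1.3  11.7] 0.371 [ 0.5162 -0.2614  0.1216]
```

View pics/g6.png

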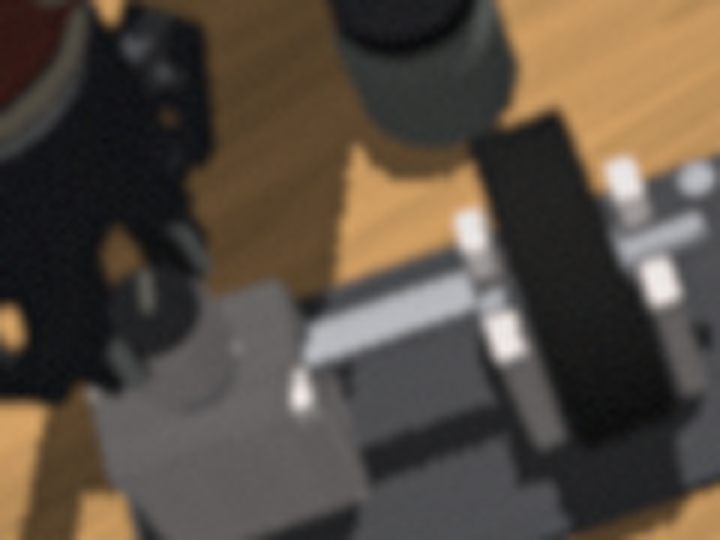

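The bar spans to the near cheek over the axle end. The torque has levelled at 0.145 N·m, which means the clutch is slipping, by about 0.3 rad so far. I'll turn 0.8 rad more.

```bash
T='from h import *;o=ctrl.get_obs();print(o["wrist_torque"].round(3),o["contact_force"].round(1),o["q"][5].round(3),o["tool_pos"].round(4))'
python3 -m jog '[[[0,0,0],[0,0,0.1]],[[0,0,0],[0,0,0.2]],[[0,0,0],[0,0,0.3]],[[0,0,0],[0,0,0.4]]]'>/dev/null; python3 -c "$T"
python3 -m jog '[[[0,0,0],[0,0,0.1]],[[0,0,0],[0,0,0.2]],[[0,0,0],[0,0,0.3]],[[0,0,0],[0,0,0.4]]]'>/dev/null; python3 -c "$T"
python3 -m jog '[[[0,0,0],[0,0,0]],[[0,0,0],[0,0,0]],[[0,0,0],[0,0,0]],[[0,0,0],[0,0,0]],[[0,0,0],[0,0,0]]]' 1 
python3 -m jog '[[[0,0,-0.01],[0,0,0]],[[0,0,-0.03],[0,0,0]],[[0,0,-0.06],[0,0,0]],[[0,0,-0.1],[0,0,0]],[[0,0,-0.13],[0,0,0]]]' >/dev/null
python3 - <<'E'
from h import *
grab('scene','s7.png'); crop('scene','g7.png',140,250,260,340,6)
B=cv2.imread('pics/s5.png')[250:340,140:260]
cv2.imwrite('pics/g7.png',np.hstack([cv2.resize(B,(400,300),interpolation=3),cv2.resize(cam('scene')[3][250:340,140:260],(400,300),interpolation=3)]))
E
```

```text
[0.715 2.401 0.15 ] [-14.1   3.6  13.1] 0.771 [ 0.516  -0.2607  0.1215]
[0.999 2.279 0.159] [-13.5   4.9  13.8] 1.171 [ 0.5161 -0.26    0.1215]
t: 14.85
tool_pos: [0.5193, -0.2608, 0.1206]
tool_rot: [-3.127, 0.296, 0.005]
contact_force: [-0.2, -0.4, -0.5]
opening: 0.0855
grip_force: 0.0
```

View pics/g7.png

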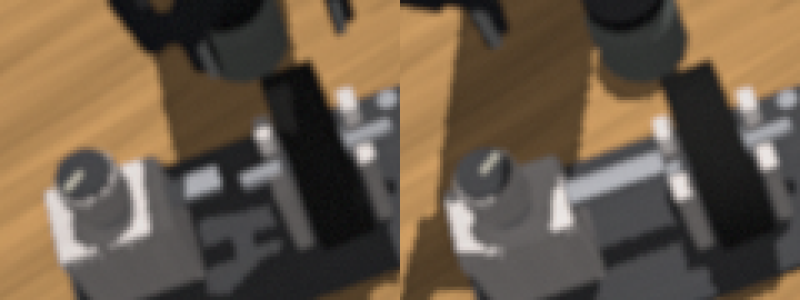

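The bar is home over the axle end. The cap's white line has turned about 180° in the image, matching the 3.1 rad commanded: about 2 rad of drive and 1 rad (roughly 60°) of slip. The wheel is still seated and the gripper is clear.

```bash
python3 -c "
from h import *;print(job.finish_job())"
```

```text
the job is handed in; nothing more can be done
None
```

I handed the job in at about 15 s on the robot's clock: the wheel is seated and released, the keeper bar looks fully home in the last picture, and the clutch slipped by an estimated 60° (from the torque reading and the cap's white line); I touched nothing else.

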